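Load the yoghurt maker and set it for eight hours

TASK

Start the yoghurt: stand the two small steel-capped white pots from the chopping board in the two empty wells of the yoghurt maker, one in each, keeping them upright and lowering them in rather than dropping them. Then put the clear cover on so that it sits fully down over the row of pots, and last turn the dial until its white pointer line stands at the eight-hour mark. Leave the pot that is already loaded in its well, and do not disturb the other things on the worktop.

Things in the scene. Friction and masses are not known exactly. Their poses are not given: they have to be found in the camera images.
- maker: Yoghurt maker, steel with a black deck, fixed; 100 (x) x 304 (y) mm. Origin: centre of its underside; x away from the robot, y left along its length. Deck 56 mm above the worktop; on it a grey plateau 72 x 200 mm, 6 mm high (top at 62 mm), centred at y = +40 mm, with three round wells 58 mm wide at y = +104, +40, -24 mm, their floors at 18 mm. Dial on the deck at the right end, y = -116 mm.
- well_left (a point): Floor centre of the left well (maker y = +104 mm), which already holds pot_c. Axes as the maker's.
- well_mid (a point): Floor centre of the middle well (maker y = +40 mm), empty at the start. Axes as the maker's.
- well_right (a point): Floor centre of the right well (maker y = -24 mm, nearest the dial), empty at the start. Axes as the maker's.
- cover_seat (a point): On the deck plane, 56 mm above the worktop, in the middle of the plateau: where the centre of the cover's foot comes. Axes as the maker's.
- pot_a: Yoghurt pot: upright cylinder 50 mm across, 78 mm high, straight sides, white ceramic with a fixed steel cap of the same width from 59 mm up; 0.18 to 0.29 kg. Origin: centre of its underside, z up. Starts upright on the board in a row with pot_b and the honey jar, in any order, centres about 80 mm apart along the board's long axis: close the fingers across the row.
- pot_b: The second yoghurt pot on the board, the same as pot_a; the two may go in either well. In the wells, close the fingers along the maker's x, clear of the neighbouring pots.
- pot_c: A third such pot, already in the left well of the maker; it stays there. Origin: centre of its underside.
- cover: Clear plastic cover, open below, 86 (x) x 214 (y) x 48 mm, 3 mm walls, white line round its foot, 0.13 to 0.21 kg. Inside 80 x 208 mm: fits over the plateau with 4 mm to spare each side and stands on the deck, either way round. Origin: centre of its foot, z up. Black bar handle on top, 14 mm thick (x), 60 long (y), 56 to 82 mm above the foot. Starts upright on the worktop, right of the maker.
- cover_grip (a point): Middle of the cover's bar handle, 70 mm above the cover's foot; grip it across, along the cover's x. Axes as the cover's.
- dial (a joint): Angle of the dial in rad: 0 at the zero mark, growing clockwise seen from above, stops at 0 and 5.03; light friction (0.04 N m), stays where left. 13 white marks on the deck, one an hour, 24 degrees (0.419 rad) apart, clockwise from zero (front left) to twelve (front right); 0, 4, 8 and 12 are longer. Eight hours = 3.351 (pointing far right). Starts at 1.1 to 2.75, so it is to be turned clockwise.
- dial_grip (a point): On the dial's axis, 76 mm above the worktop. The black bar to grip is 42 mm long, 12 mm thick, 61 to 90 mm above the worktop, over a disc 47 mm across. Site x points along the bar to the end with the white pointer line, z up. With the TCP 84 mm above the worktop the fingertips clear the disc. The cover's side, once on, is 49 mm from the axis: open the fingers to 60 mm at most.
- mark_8 (a point): The eight-hour mark on the deck, 31 mm from the dial's axis.
- chopping_board: Wooden chopping board 200 (x) x 300 (y) x 22 mm on the left of the worktop, fixed, its long y axis roughly along the world's x; origin: centre of its underside. The pots and the honey jar stand on it.
- honey_jar: Honey jar with a red lid, 66 mm across, 85 mm high, on the board with the pots; origin: centre of its underside; stays there.
- lemon_a: Lemon, about 71 x 53 x 51 mm, behind the maker; bystander.
- lime: Lime, about 48 mm, behind the maker; bystander.
- garlic: Garlic bulb, 56 mm, behind and right of the maker; bystander.
- kitchen_timer: Round white wind-up timer, 64 mm across and 58 mm high, on the right; bystander, not the dial of this task.
- peeler: Black peeler, 170 mm long, 18 mm high, in front of the maker; bystander.

How it is judged:
By the outcome, as a careful person would: the job done as asked, in the order asked, and still so for the second after the job is handed in, with the robot touching nothing.
It also fails if it takes over 72 s, if anything falls off the work surface, if the arm or the gripper's body presses on something with over 40 N, if the wrist force passes 120 N, or if a joint passes its speed limit or range.

ROBOT

A 6-joint arm with a two-finger parallel gripper is mounted at the origin on a cart in front of the work surface, level with it; the furniture and walls round the work are solid. World frame = base frame: x ahead of the robot, y to its left, z up, the work surface at z = 0. Lengths are in m, angles in rad, forces in N, time in s.
With the tool pointing down it reaches from about 0.275 to 0.875 m from the base axis. Payload 12.5 kg.
Tool frame: the origin (TCP) lies between the finger pads, 19 mm behind the fingertips; this is the grasp point; z points along the fingers, y is the line along which they close (so a half turn about z gives the same grasp; the last joint's range is limited). The gripper opens to 85 mm and grips with 20 to 120 N. Pads are 22 mm wide; open, the fingers measure 114 mm over their backs; the gripper's body (76 mm by 85 mm) begins 54 mm behind the grasp point. The pads swing forward as they close: fully open they stand 13 mm farther back than shut.
Start: joints at [1.1, 0.351, 1.652, -0, 1.139, -0.085], TCP at [0.207, 0.51, 0.25] pointing down, gripper open.
Joint ranges: [-2.75, 2.75], [-0.79, 2.1], [0.01, 2.65], [-1.57, 4.71], [0.07, 3.14], [-2.87, 2.87]. Speed limits (rad/s): [2.22, 2.22, 2.79, 3.14, 3.14, 3.14].

INTERFACE

Orientations are given as a unit quaternion [x, y, z, w].
In Python, from bench import bot, camrig, telemetry gives the robot as it stands (bot), with the cameras (camrig) and the readings (telemetry).
- The arm moves only by the tool tcp_steps, called after "Emit:" in YAML: its name, and indented under it one key for each argument. Schema: {"type":"object","properties":{"plan":{"type":"array","items":{"type":"array","items":{"type":"array","items":{"type":"number"},"minItems":5,"maxItems":5},"minItems":1,"maxItems":12},"minItems":1,"maxItems":1},"force":{"type":"number"},"only":{"type":"string"},"quiet":{"type":"boolean"},"lines":{"type":"string"}},"required":["plan"],"additionalProperties":false}. plan is a list that holds a single list of rows (three levels of brackets), with 1 to 12 rows, each of 5 numbers: the opening from 0.0 (shut) to 1.0 (fully open), then dx, dy, dz in m, then a turn about the tool's z in rad; each row is the pose to reach, as a shift and turn from the pose commanded when the call began, along the tool's axes at that moment; what a row does not reach only later rows make up. A row lasts 1/12 s, in which the tool goes at most 0.0417 m and 0.125 rad, less where a joint would pass 70% of its speed; a pose out of reach is approached as far as the arm can. The fingers move at their own pace and stop on an object; force is the grip in N (left out, the last holds). Time passes only in rows, so rows that do not move let the fingers close. The tool returns the time, the measured TCP pose, the force, the opening and the grip force at its end. only (a regular expression) keeps the lines of the reply that match it, lines (a string "A,B") keeps lines A to B, and quiet returns only ok. Input that does not fit is refused with a message, and nothing moves.
- telemetry.read_state(): the state, without advancing time (a new reading comes with each control period).
- camrig.camera(name): name is "scene" or "top"; returns the picture (480x640x3 uint8, red, green, blue); there is no depth.
- camrig.calibration(name): a dict with "fx", "fy", "cx", "cy" (pixels), "pose" (4x4, takes a point from camera to world coordinates). Camera axes: x right, y up, looking along -z (the intrinsics and any distortion apply to the point x, -y, -z); pixel columns grow to the right and rows downward; lengths in m; the calibration is good to about 2 mm. A picture is of the moment at which its call begins. calibration takes no time and is no camera call.
- bot.job_done(): hands the job in; it is judged then, once.
The state is a dict: "time_s": time; "joint_pos": joint angles; "joint_vel": joint speeds; "effort": joint torques, N m; "ee_pos": TCP position; "tool_rot": TCP orientation; "contact_force": force on the tool from outside, world axes, zero at the start; "moment": the same for the moment, N m; "finger_gap": opening from 0.0 (shut) to 1.0 (fully open); "grasp_force": force on a finger pad.
Only numpy, scipy, OpenCV 4.12 (cv2) and the standard library are available. Lean on these libraries where they do the work, as an engineer would, in place of code of your own. Each camera call takes 0.05 s, during which the arm holds its last target. There are 200 camera calls.

## Working session

There is one attempt and no reset: what is moved stays moved. The work goes in short steps, Python scripts to look and compute and a tool call to move; the robot and the scene stay as the last step left them, time stands still between calls to the robot, and variables do not carry over. Pictures are saved under pics/ and viewed, at most 10 in all, crops included, and the job is handed in when it is done.

```bash
ls; mkdir -p pics
```

Run:
```python
from bench import bot, camrig, telemetry
import cv2
for n in("scene","top"):
    cv2.imwrite(f"pics/{n}0.png",camrig.camera(n)[:,:,::-1]); print(camrig.calibration(n))
s=telemetry.read_state();print(s["ee_pos"],s["tool_rot"],s["finger_gap"],s["time_s"])
```

```text
bench.py
pics
{'fx': 441.3132431439348, 'fy': 441.3132431439348, 'cx': 320.6320275843674, 'cy': 237.54531555268673, 'pose': array([[ 0.7386426 ,  0.31117265, -0.59797884, -0.07913219],
       [-0.67408353,  0.3352996 , -0.65816834, -0.67238651],
       [-0.00430192,  0.88923886,  0.45742293,  0.54649024],
       [ 0.        ,  0.        ,  0.        ,  1.        ]])}
{'fx': 504.7943109728936, 'fy': 504.7943109728936, 'cx': 312.7242674110916, 'cy': 243.1384886495854, 'pose': array([[-0.02008655,  0.97198723, -0.23417378,  0.27980852],
       [-0.99979525, -0.01895463,  0.00708356, -0.01423632],
       [ 0.00244645,  0.23426812,  0.97216895,  1.24754205],
       [ 0.        ,  0.        ,  0.        ,  1.        ]])}
[0.2067988  0.50932056 0.24950557] [ 1.91680600e-01  9.81457202e-01 -5.39130112e-04 -1.33369224e-04] 0.9988379456629057 0.1
```

View pics/scene0.png

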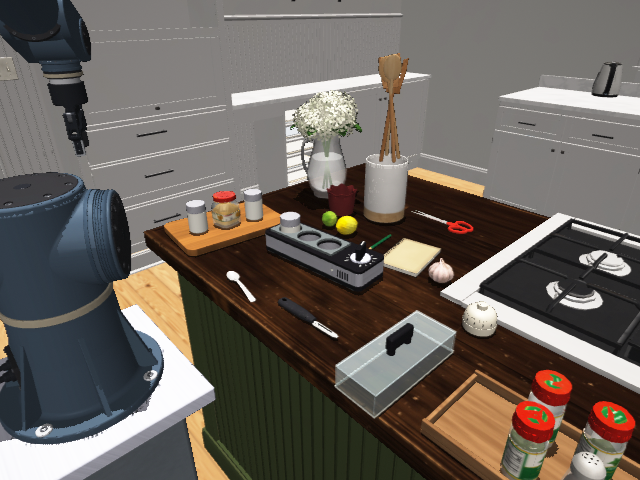

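View pics/top0.png

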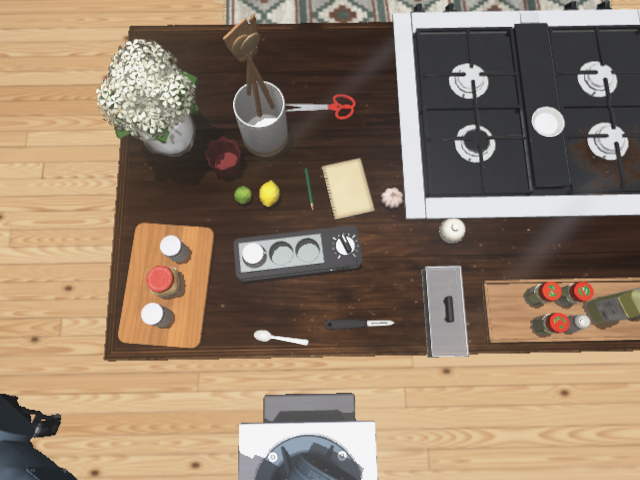

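Scene: pots on the board at about top-view (171,247) and (154,315), with the honey jar between them at (160,280). Pot_c sits at (253,253), the empty wells at (282,251) and (308,249), and the dial at (345,246). The cover's handle is at (449,309). Next I'll enlarge the crops to measure.

Create h.py:
```python
import numpy as np, cv2
from bench import bot, camrig, telemetry
def ray(n,u,v):
    c=camrig.calibration(n);P=c["pose"]
    d=P[:3,:3]@np.array([(u-c["cx"])/c["fx"],-(v-c["cy"])/c["fy"],-1]);return P[:3,3],d
def on(n,u,v,z):
    o,d=ray(n,u,v);return (o+d*(z-o[2])/d[2])
def proj(n,p):
    c=camrig.calibration(n);P=c["pose"];q=P[:3,:3].T@(np.asarray(p)-P[:3,3])
    return np.array([c["cx"]-c["fx"]*q[0]/q[2],c["cy"]+c["fy"]*q[1]/q[2]])
def togo(p,yaw):
    """shift in tool axes and tool-z turn to reach world p with closing line (tool y) along world angle yaw (mod pi)"""
    from scipy.spatial.transform import Rotation as R
    s=telemetry.read_state();r=R.from_quat(s["tool_rot"]).as_matrix()
    d=r.T@(np.asarray(p)-s["ee_pos"]);a=np.arctan2(r[1,1],r[0,1])
    t=-((yaw-a+np.pi/2)%np.pi-np.pi/2)   # tool z points down
    return d.round(4),round(t,4),s["joint_pos"][5].round(3)
```

Run:
```python
from h import *
t=cv2.imread("pics/top0.png");s=cv2.imread("pics/scene0.png")
a=cv2.resize(t[220:290,225:375],None,fx=5.3,fy=5.3,interpolation=cv2.INTER_CUBIC)
b=cv2.resize(s[180:290,170:390],None,fx=3.6,fy=3.6,interpolation=cv2.INTER_CUBIC)[:396]
c=cv2.resize(t[215:360,110:220],None,fx=4,fy=4,interpolation=cv2.INTER_CUBIC)
d=cv2.resize(t[255:365,410:480],None,fx=5.27,fy=5.27,interpolation=cv2.INTER_CUBIC)
cv2.imwrite("pics/a.png",a[:,:800]);
m=np.zeros((600,800,3),np.uint8);m[:580,:400]=c[:580,:400];m[:580,410:410+d.shape[1]]=d[:580,:390];cv2.imwrite("pics/cd.png",m)
g=cv2.cvtColor(t,cv2.COLOR_BGR2HSV)
def blobs(n,mask,box,z,amin=30):
    x0,y0,x1,y1=box;mm=np.zeros_like(mask);mm[y0:y1,x0:x1]=mask[y0:y1,x0:x1]
    for k in cv2.findContours(mm,cv2.RETR_EXTERNAL,cv2.CHAIN_APPROX_NONE)[0]:
        A=cv2.contourArea(k)
        if A>amin:
            (u,v),r=cv2.minEnclosingCircle(k);print(n,A,cv2.minAreaRect(k),on("top",u,v,z).round(4),r)
blobs("pots",cv2.inRange(g,(0,0,150),(179,60,255)),(115,220,215,345),.1)
blobs("potc",cv2.inRange(g,(0,0,195),(179,60,255)),(235,235,270,275),.096)
blobs("wells",cv2.inRange(g,(0,0,0),(179,255,110)),(268,236,322,268),.062)
blobs("handle",cv2.inRange(g,(0,0,0),(179,255,40)),(435,285,460,330),.082)
blobs("jar",cv2.inRange(g,(0,120,100),(8,255,255)),(115,220,215,345),.107)
```

```text
pots 353.0 ((151.5, 313.5), (21.0, 21.0), 90.0) [0.4001 0.3447 0.1   ] 11.27938461303711
pots 321.0 ((170.0, 245.0), (20.0, 20.0), 90.0) [0.5583 0.3106 0.1   ] 10.816754341125488
potc 749.0 ((255.0648193359375, 255.5511932373047), (27.632951736450195, 31.313451766967773), 83.2901611328125) [0.5301 0.1114 0.096 ] 20.554903030395508
wells 50.5 ((304.5, 265.5), (3.0, 33.0), 90.0) [ 0.5108 -0.0021  0.062 ] 16.568140029907227
wells 89.5 ((278.6432800292969, 248.05084228515625), (13.198962211608887, 23.30240249633789), 64.53665161132812) [0.5444 0.0547 0.062 ] 11.792774200439453
wells 87.5 ((305.80364990234375, 243.9752960205078), (11.53470230102539, 22.791460037231445), 76.60750579833984) [ 0.5511 -0.0088  0.062 ] 11.401854515075684
jar 535.0 ((159.5, 278.5), (25.0, 27.0), 90.0) [0.4783 0.329  0.107 ] 13.729630470275879
```

View pics/a.png

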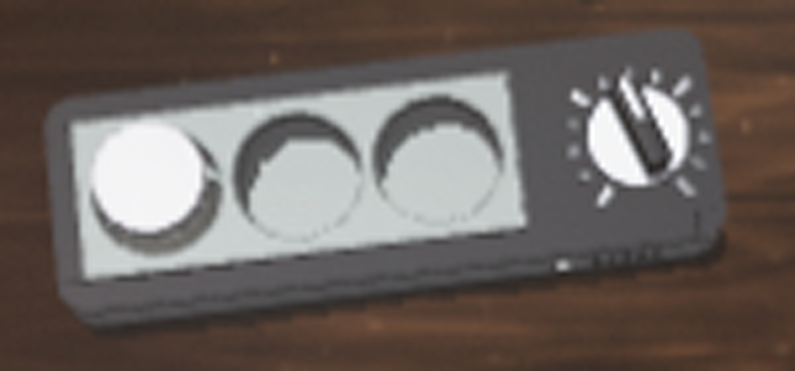

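View pics/cd.png

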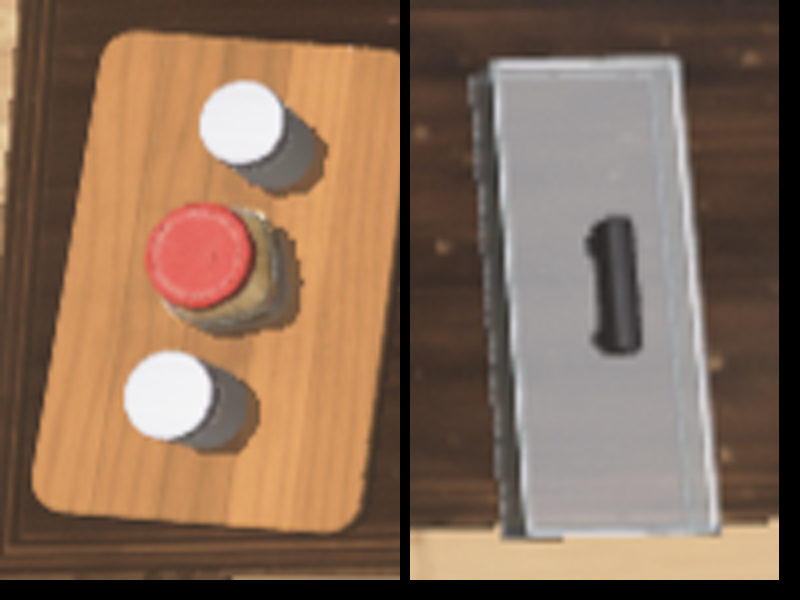

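The crops show the plateau corners clearly, around crop (70,123), (508,72), (527,226) and (85,279). The dial pointer points up and slightly left. The cover's top outline and its handle, at about (617,285), also stand out.

Create m.py:
```python
from h import *
t=cv2.imread("pics/top0.png");s=cv2.imread("pics/scene0.png")
up=lambda I,b,f:cv2.resize(I[b[1]:b[3],b[0]:b[2]],None,fx=f,fy=f,interpolation=cv2.INTER_CUBIC)
pix=lambda p,b,f:((np.asarray(p,float)+.5)/f-.5)+np.array(b[:2])
# plateau
b=(225,220,335,290);I=cv2.cvtColor(up(t,b,6),cv2.COLOR_BGR2HSV)
m=cv2.inRange(I,(0,0,135),(179,70,255));m=cv2.morphologyEx(m,cv2.MORPH_OPEN,np.ones((9,9)))
k=max(cv2.findContours(m,cv2.RETR_EXTERNAL,2)[0],key=cv2.contourArea)
_,q=cv2.minEnclosingTriangle(k);h=cv2.approxPolyN(cv2.convexHull(k),4,ensure_convex=True).reshape(-1,2)
W=np.array([on("top",*pix(p,b,6),.062) for p in h]);print("plateau",W.round(4).tolist())
c=W.mean(0);E=np.roll(W,-1,0)-W;L=np.linalg.norm(E[:,:2],axis=1);print("sides",L.round(4),"centre",c.round(4))
e=[x*np.sign(x[1]) for x,l in zip(E,L) if l>.14];y=sum(e);y=y[:2]/np.linalg.norm(y[:2]);x=np.array([y[1],-y[0]]);O=c[:2]-.04*y
print("maker",O.round(4),"y ang",np.degrees(np.arctan2(y[1],y[0])).round(2))
for n,v in(("L",.104),("M",.04),("R",-.024),("dial",-.116)):print(n,(O+v*y).round(4))
# dial disc
b=(325,225,370,270);I=cv2.cvtColor(up(t,b,8),cv2.COLOR_BGR2GRAY);m=cv2.inRange(I,150,255);
k=max(cv2.findContours(m,cv2.RETR_EXTERNAL,2)[0],key=cv2.contourArea);(u,r),(w,hh),an=cv2.fitEllipse(cv2.convexHull(k))
print("disc",w/8,hh/8,on("top",*pix((u,r),b,8),.061).round(4))
# handle
b=(410,255,480,365);I=cv2.cvtColor(up(t,b,6),cv2.COLOR_BGR2GRAY);m=np.zeros_like(I);m[150:350,160:290]=cv2.inRange(I,0,75)[150:350,160:290]
k=max(cv2.findContours(m,cv2.RETR_EXTERNAL,2)[0],key=cv2.contourArea);R=cv2.minAreaRect(k)
P=np.array([on("top",*pix(p,b,6),.082) for p in cv2.boxPoints(R)]);print("handle",P.round(4).tolist(),P.mean(0).round(4))
# cover top outline (hand-read corners, crop scale 5.27, offset col 410)
C=np.array([on("top",*pix(p,(410,255),5.27),.048) for p in [(80,62),(270,58),(308,532),(113,535)]])
print("covertop",C.round(4).tolist(),C.mean(0).round(4),np.linalg.norm(np.roll(C,-1,0)-C,axis=1).round(4))
for p in [(.4001,.3447,.1),(.5583,.3106,.1),(*(O+.104*y),.096),(*(O-.116*y),.061),(*P.mean(0)[:2],.082)]:print("scene px",proj("scene",p).round(1))
I=cv2.cvtColor(up(s,(170,170,390,300),6),cv2.COLOR_BGR2HSV)
```

```bash
python3 m.py
```

```text
plateau [[0.5174, -0.0491, 0.062], [0.497, 0.1511, 0.062], [0.5703, 0.1586, 0.062], [0.5905, -0.0417, 0.062]]
sides [0.2013 0.0736 0.2012 0.0735] centre [0.5438 0.0547 0.062 ]
maker [0.5478 0.0149] y ang 95.79
L [0.5374 0.1184]
M [0.5438 0.0547]
R [ 0.5503 -0.0089]
dial [ 0.5596 -0.1005]
disc 11.249682426452637 17.81349754333496 [ 0.5552 -0.0923  0.061 ]
handle [[0.4272, -0.3225, 0.082], [0.4275, -0.333, 0.082], [0.3898, -0.332, 0.082], [0.3894, -0.3215, 0.082]] [ 0.4085 -0.3272  0.082 ]
covertop [[0.5057, -0.2928, 0.048], [0.5059, -0.3802, 0.048], [0.2934, -0.3781, 0.048], [0.2938, -0.2921, 0.048]] [ 0.3997 -0.3358  0.048 ] [0.0874 0.2125 0.086  0.2119]
scene px [195.2 202.1]
scene px [252.6 190.7]
scene px [290.1 214.8]
scene px [360.4 256.1]
scene px [398.8 325.4]
```

Run:
```python
from h import *
s=cv2.imread("pics/scene0.png")
A=cv2.resize(s[170:260,170:310],None,fx=5.5,fy=5.5,interpolation=cv2.INTER_CUBIC)[:,:770]
B=cv2.resize(s[240:276,335:405],None,fx=5,fy=5,interpolation=cv2.INTER_CUBIC)
m=np.zeros((600,800,3),np.uint8);m[:495,:770]=A
cv2.imwrite("pics/s1.png",m[:500])
```

```text
(no output)
```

View pics/s1.png

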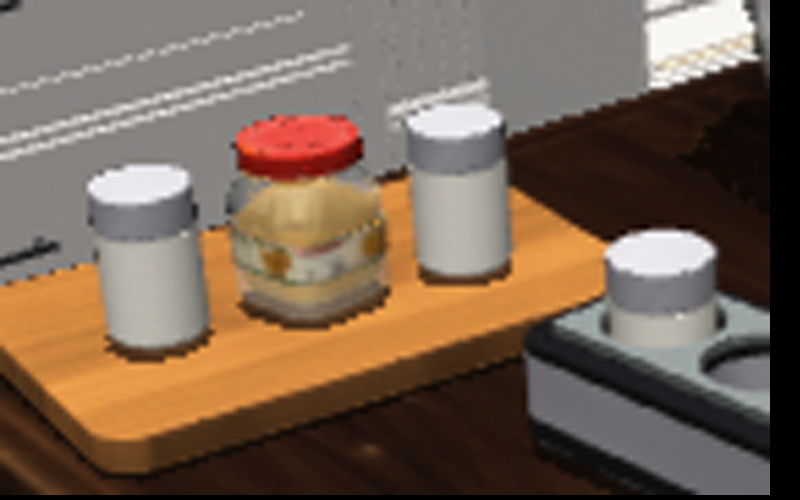

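Each pot's scene-view position agrees with the top view to about 1 px: caps at (195.2,202.9), (252.3,191.8) and pot_c (289.6,215.6). Next come the remaining checks and the first approach.

Run:
```python
from h import *
print("potc top",on("top",252.8,253.2,.096), "scene",on("scene",289.6,215.6,.096))
print("pots scene",on("scene",195.2,202.9,.1),on("scene",252.3,191.8,.1))
print("handle bar top",on("top",449.8,308.6,.082),"predicted px",proj("top",(.3997,-.3358,.082)), proj("scene",(.3997,-.3358,.07)))
print(togo((.4001,.3447,.2),np.radians(77.8)),togo((.4001,.3447,.088),np.radians(77.8)))
```

```text
potc top [0.53575977 0.11773186 0.096     ] scene [0.53349941 0.11560591 0.096     ]
pots scene [0.39749072 0.3399627  0.1       ] [0.55263    0.30403879 0.1       ]
handle bar top [ 0.39925248 -0.33545772  0.082     ] predicted px [449.93194252 308.40242582] [398.97440729 335.9575863 ]
(array([-0.241 , -0.0797,  0.0496]), np.float64(-0.1728), np.float64(-0.085)) (array([-0.241 , -0.0796,  0.1616]), np.float64(-0.1728), np.float64(-0.085))
```

Emit:
tcp_steps:
  plan:
    - [[1,-0.241,-0.08,0.05,-0.173],[1,-0.241,-0.08,0.05,-0.173],[1,-0.241,-0.08,0.05,-0.173],[1,-0.241,-0.08,0.05,-0.173],[1,-0.241,-0.08,0.05,-0.173],[1,-0.241,-0.08,0.05,-0.173],[1,-0.241,-0.08,0.05,-0.173],[1,-0.241,-0.08,0.09,-0.173],[1,-0.241,-0.08,0.125,-0.173],[1,-0.241,-0.08,0.15,-0.173],[1,-0.241,-0.08,0.162,-0.173],[1,-0.241,-0.08,0.162,-0.173]]
  force: 40

```text
time_s: 1.1
ee_pos: [0.3986, 0.3439, 0.0852]
tool_rot: [0.106, 0.994, -0.002, -0.002]
contact_force: [-1.0, 0.2, -0.2]
finger_gap: 0.999
grasp_force: 0.0
```

Emit:
tcp_steps:
  plan:
    - [[0,0,0,0,0],[0,0,0,0,0],[0,0,0,0,0],[0,0,0,0,0],[0,0,0,0,0],[0,0,0,0,0]]

```text
time_s: 1.6
ee_pos: [0.4007, 0.3454, 0.0894]
tool_rot: [0.106, 0.994, 0.001, 0.001]
contact_force: [-1.0, 0.5, 6.2]
finger_gap: 0.562
grasp_force: 40.8
```

Run:
```python
from h import *
print(togo((.4001,.3447,.088),np.radians(77.8)))
cv2.imwrite("pics/g1.png",camrig.camera("scene")[150:300,100:420,::-1])
```

```text
(array([ 0.0005, -0.0008,  0.0014]), np.float64(0.0002), np.float64(-0.735))
```

Emit:
tcp_steps:
  plan:
    - [[0,0,0,-0.03,0],[0,0,0,-0.07,0],[0,0,0,-0.11,0],[0,0,0,-0.12,0],[0,0,0,-0.12,0]]

```text
time_s: 2.07
ee_pos: [0.4012, 0.3456, 0.2115]
tool_rot: [0.106, 0.994, 0.002, 0.002]
contact_force: [0.0, -0.1, -2.0]
finger_gap: 0.56
grasp_force: 42.9
```

Run:
```python
from h import *
print(togo((.5503,-.0089,.205),np.radians(5.8)))
```

```text
(array([-0.2206, -0.3151,  0.0059]), np.float64(1.2569), np.float64(-0.735))
```

Emit:
tcp_steps:
  plan:
    - [[0,-0.02,-0.03,0.005,0.1],[0,-0.04,-0.06,0.005,0.22],[0,-0.06,-0.09,0.005,0.34],[0,-0.085,-0.12,0.005,0.46],[0,-0.105,-0.15,0.005,0.58],[0,-0.125,-0.18,0.005,0.7],[0,-0.15,-0.21,0.005,0.82],[0,-0.17,-0.24,0.005,0.94],[0,-0.19,-0.27,0.005,1.06],[0,-0.21,-0.3,0.005,1.18],[0,-0.2206,-0.3151,0.005,1.257],[0,-0.2206,-0.3151,0.005,1.257]]

```text
time_s: 3.07
ee_pos: [0.5495, -0.013, 0.201]
tool_rot: [0.674, 0.739, -0.001, -0.001]
contact_force: [-0.0, 0.1, -2.6]
finger_gap: 0.562
grasp_force: 42.8
```

Emit:
tcp_steps:
  plan:
    - [[0,0,0,0,0],[0,0,0,0,0],[0,0,0,0,0]]

```text
time_s: 3.32
ee_pos: [0.5486, -0.0089, 0.2022]
tool_rot: [0.67, 0.743, -0.0, -0.001]
contact_force: [-0.1, 0.3, -2.4]
finger_gap: 0.561
grasp_force: 42.8
```

Run:
```python
from h import *
print(togo((.5503,-.0089,.205),np.radians(5.8)))
I=camrig.camera("top");J=camrig.camera("scene")
A=cv2.resize(I[200:290,225:375],None,fx=4,fy=4,interpolation=cv2.INTER_CUBIC)[:,:,::-1]
B=cv2.resize(J[150:290,250:400],None,fx=4,fy=4,interpolation=cv2.INTER_CUBIC)[:,:,::-1]
m=np.zeros((560,800,3),np.uint8);m[:,:600]=B;cv2.imwrite("pics/p1.png",m[:,:600])
```

```text
(array([-0.0002,  0.0017, -0.0028]), np.float64(0.0018), np.float64(-0.204))
```

View pics/p1.png

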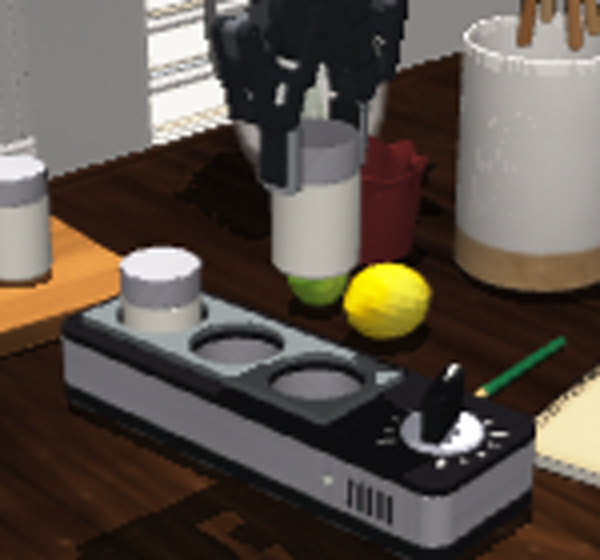

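The pot hangs upright over the right well. Its underside centre is at about crop (315,267) and the right well's rim centre at about (317,384). I'll compare the two in this one camera.

Run:
```python
from h import *
f=lambda x,y:(250+(x+.5)/4-.5,150+(y+.5)/4-.5)
for p,z in [((315,265),.135),((317,384),.062),((238,349),.062)]: print(on("scene",*f(*p),z).round(4))
print(togo((.5503,-.0089,.0855),np.radians(5.8)))
```

```text
[ 0.5435 -0.0133  0.135 ]
[ 0.5406 -0.0185  0.062 ]
[0.5363 0.0462 0.062 ]
(array([-1.000e-04,  1.500e-03,  1.172e-01]), np.float64(0.0016), np.float64(-0.204))
```

Emit:
tcp_steps:
  plan:
    - [[0,0,0.0015,0.03,0],[0,0,0.0015,0.05,0],[0,0,0.0015,0.06,0],[0,0,0.0015,0.066,0],[0,0,0.0015,0.066,0],[0,0,0.0015,0.066,0]]

```text
time_s: 3.92
ee_pos: [0.5511, -0.0095, 0.1377]
tool_rot: [0.67, 0.742, 0.0, 0.0]
contact_force: [0.7, -0.6, -2.8]
finger_gap: 0.563
grasp_force: 42.8
```

Run:
```python
from h import *
I=camrig.camera("top");J=camrig.camera("scene");cv2.imwrite("pics/t2.png",I[:,:,::-1]);cv2.imwrite("pics/s2.png",J[:,:,::-1])
A=cv2.resize(I[225:280,225:335],None,fx=5,fy=5,interpolation=cv2.INTER_CUBIC)[:,:,::-1]
B=cv2.resize(J[200:275,265:375],None,fx=7,fy=7,interpolation=cv2.INTER_CUBIC)[:,:,::-1]
cv2.imwrite("pics/p2.png",B)
print(togo((.5503,-.0089,.0855),np.radians(5.8)))
```

```text
(array([ 0.0009, -0.001 ,  0.0526]), np.float64(-0.0001), np.float64(-0.203))
```

View pics/p2.png

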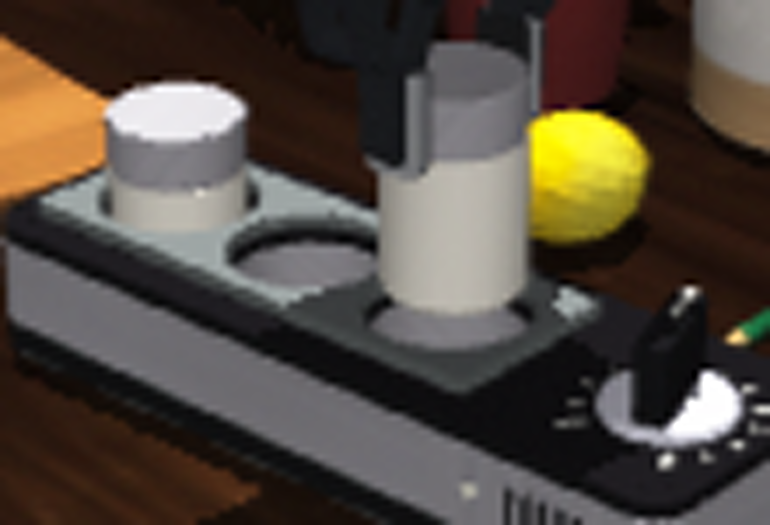

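Pot left and right edges are at crop x = 380 and 530, with its lower lip at y = 314. The right well rim spans 366 to 534, with its lower edge at y = 348. I'll compare these with where ideal circles would project.

Run:
```python
from h import *
a=np.linspace(0,2*np.pi,180)
def ext(c,r,z):
    q=np.array([proj("scene",(c[0]+r*np.cos(t),c[1]+r*np.sin(t),z)) for t in a]);return np.array([q[:,0].min(),q[:,0].max(),q[:,1].max()])
def loc(obs,r,z,g):
    from scipy.optimize import least_squares
    return least_squares(lambda c:ext(c,r,z)-obs,g,diff_step=1e-3).x.round(4)
px=lambda x:265+(x+.5)/7-.5
py=lambda y:200+(y+.5)/7-.5
s=telemetry.read_state()["ee_pos"]
print("pot ",loc([px(380),px(530),py(314)],.025,s[2]-.0674,s[:2]),s)
print("rim ",loc([px(366),px(534),py(348)],.029,.062,s[:2]))
print("potc",loc([px(105),px(248),py(139)],.025,.096,s[:2]))
# dense: plateau in the scene: front corner
J=cv2.imread("pics/s2.png")
v=J[236:256,329].astype(int).mean(1);print(v.round().tolist())
```

```text
pot  [ 0.5518 -0.009 ] [ 0.55130368 -0.00965431  0.13813011]Traceback (most recent call last):
  File "<stdin>", line 12, in <module>
  File "<stdin>", line 7, in loc
    return func(*args, **kwargs)
    result = trf(vector_fun.fun, vector_fun.jac, x0, f0, J0, lb, ub, ftol, xtol,
                 gtol, max_nfev, x_scale, loss_function, tr_solver,
                 tr_options.copy(), verbose, callback=callback_wrapped)
    return trf_no_bounds(
        fun, jac, x0, f0, J0, ftol, xtol, gtol, max_nfev, x_scale,
        loss_function, tr_solver, tr_options, verbose, callback=callback)
    J = jac(x)
    self._update_jac()
    ~~~~~~~~~~~~~~~~^^
    self.J = self.jac_wrapped(xp_copy(self.x), f0=self.f)
             ~~~~~~~~~~~~~~~~^^^^^^^^^^^^^^^^^^^^^^^^^^^^
    J, dct = approx_derivative(
             ~~~~~~~~~~~~~~~~~^
        self.fun,
        ^^^^^^^^^
    ...<2 lines>...
        **self.finite_diff_options,
        ^^^^^^^^^^^^^^^^^^^^^^^^^^^
    )
    ^
    J, _nfev = _dense_difference(fun_wrapped, x0, f0, h,
               ~~~~~~~~~~~~~~~~~^^^^^^^^^^^^^^^^^^^^^^^^
                             use_one_sided, method,
                             ^^^^^^^^^^^^^^^^^^^^^^
                             mf)
                             ^^^
    df = [f_eval - f0 for f_eval in f_evals]
                                    ^^^^^^^
    f = np.atleast_1d(self.fun(x, *self.args, **self.kwargs))
                      ~~~~~~~~^^^^^^^^^^^^^^^^^^^^^^^^^^^^^^
    return np.atleast_1d(self.fun(x))
                         ~~~~~~~~^^^
    return self.f(x, *self.args, **self.kwargs)
           ~~~~~~^^^^^^^^^^^^^^^^^^^^^^^^^^^^^^
  File "<stdin>", line 7, in <lambda>
  File "<stdin>", line 4, in ext
  File "h.py", line 9, in proj
    c=camrig.calibration(n);P=c["pose"];q=P[:3,:3].T@(np.asarray(p)-P[:3,3])
ValueError: time passes only in moves, steps and waits
```

```bash
sed -i 's/^def ray/CAL={n:camrig.calibration(n) for n in("scene","top")}\ndef ray/; s/c=camrig.calibration(n)/c=CAL[n]/' h.py
```

Add to h.py:
```python
def loc(n,obs,r,z,g):
    """centre of a level circle (r, z) from its pixel extremes: left u, right u, bottom v"""
    from scipy.optimize import least_squares
    a=np.linspace(0,2*np.pi,180)
    def ext(c):
        q=np.array([proj(n,(c[0]+r*np.cos(t),c[1]+r*np.sin(t),z)) for t in a]);return np.array([q[:,0].min(),q[:,0].max(),q[:,1].max()])
    return least_squares(lambda c:ext(c)-obs,g,diff_step=1e-2).x.round(4)
```

Run:
```python
from h import *
px=lambda x:265+(x+.5)/7-.5
py=lambda y:200+(y+.5)/7-.5
s=telemetry.read_state()["ee_pos"]
print("rim ",loc("scene",[px(366),px(534),py(348)],.029,.062,[.55,-.01]))
print("potc",loc("scene",[px(105),px(248),py(139)],.025,.096,[.54,.118]))
J=cv2.imread("pics/s2.png");print(J[238:256,328].astype(int).mean(1).round().tolist())
# wells in first top picture: extremes read from crop a
qx=lambda x:225+(x+.5)/5.3-.5
qy=lambda y:220+(y+.5)/5.3-.5
for n,o in(("R",(372,504,227)),("M",(234,362,243))):print(n,loc("top",[qx(o[0]),qx(o[1]),qy(o[2])],.029,.062,[.55,.01]))
```

```text
rim  [ 0.5485 -0.0101]
potc [0.5354 0.1172]
[182.0, 182.0, 182.0, 182.0, 183.0, 182.0, 159.0, 131.0, 127.0, 125.0, 126.0, 114.0, 64.0, 61.0, 60.0, 68.0, 70.0, 53.0]
R [ 0.5471 -0.0093]
M [0.541  0.0543]
```

The rim estimates average (0.549, −0.0095), so a 2–3 mm shift is needed before lowering.

```bash
python3 -c "
from h import *
print(togo((.549,-.0097,.0856),np.radians(5.8)))"
```

```text
(array([ 0.0002, -0.0024,  0.0525]), np.float64(-0.0001), np.float64(-0.203))
```

Emit:
tcp_steps:
  plan:
    - [[0,0,-0.0022,0.003,0],[0,0,-0.0022,0.01,0],[0,0,-0.0022,0.016,0],[0,0,-0.0022,0.022,0],[0,0,-0.0022,0.028,0],[0,0,-0.0022,0.034,0],[0,0,-0.0022,0.034,0]]

```text
time_s: 4.6
ee_pos: [0.5478, -0.0098, 0.1015]
tool_rot: [0.671, 0.742, -0.001, -0.001]
contact_force: [0.5, 0.0, -1.7]
finger_gap: 0.563
grasp_force: 42.8
```

Emit:
tcp_steps:
  plan:
    - [[0,0,0,0.004,0],[0,0,0,0.008,0],[0,0,0,0.011,0],[0,0,0,0.013,0],[0,0,0,0.015,0],[0,0,0,0.016,0],[0,0,0,0.0165,0],[0,0,0,0.0165,0]]

```text
time_s: 5.27
ee_pos: [0.5485, -0.0099, 0.0865]
tool_rot: [0.67, 0.742, 0.0, 0.0]
contact_force: [-0.2, -0.2, -1.9]
finger_gap: 0.562
grasp_force: 42.8
```

Emit:
tcp_steps:
  plan:
    - [[0,0,0,0.0005,0],[0,0,0,0.001,0],[0,0,0,0.0015,0],[0,0,0,0.0015,0]]

```text
time_s: 5.6
ee_pos: [0.5488, -0.0099, 0.0859]
tool_rot: [0.67, 0.742, 0.0, 0.0]
contact_force: [-2.3, -0.1, 8.9]
finger_gap: 0.561
grasp_force: 43.8
```

Emit:
tcp_steps:
  plan:
    - [[0.62,0,0,0,0],[0.7,0,0,0,0],[0.85,0,0,0,0],[0.85,0,0,0,0],[0.85,0,0,-0.01,0],[0.85,0,0,-0.04,0],[0.9,0,0,-0.08,0],[1,0,0,-0.115,0],[1,0,0,-0.115,0],[1,0,0,-0.115,0]]

```text
time_s: 6.43
ee_pos: [0.5493, -0.01, 0.2026]
tool_rot: [0.67, 0.742, 0.001, 0.002]
contact_force: [0.2, -0.0, -0.8]
finger_gap: 0.995
grasp_force: 0.0
```

Run:
```python
from h import *
print(togo((.5583,.3106,.2),np.radians(77.8)),togo((.5583,.3106,.088),np.radians(77.8)))
```

```text
(array([0.318 , 0.0412, 0.0025]), np.float64(-1.2568), np.float64(-0.204)) (array([0.3181, 0.0408, 0.1145]), np.float64(-1.2568), np.float64(-0.204))
```

Emit:
tcp_steps:
  plan:
    - [[1,0.03,0.004,0,-0.12],[1,0.06,0.008,0,-0.24],[1,0.095,0.012,0,-0.36],[1,0.125,0.016,0,-0.48],[1,0.16,0.02,0,-0.6],[1,0.19,0.025,0,-0.72],[1,0.22,0.029,0,-0.84],[1,0.255,0.033,0,-0.96],[1,0.29,0.037,0,-1.08],[1,0.318,0.041,0,-1.2],[1,0.318,0.041,0,-1.257],[1,0.318,0.041,0,-1.257]]

```text
time_s: 7.43
ee_pos: [0.5563, 0.3118, 0.1985]
tool_rot: [0.104, 0.995, -0.001, -0.001]
contact_force: [-0.6, -1.0, -1.0]
finger_gap: 0.999
grasp_force: 0.0
```

Emit:
tcp_steps:
  plan:
    - [[1,0,0,0.02,0],[1,0,0,0.05,0],[1,0,0,0.08,0],[1,0,0,0.09,0],[1,0,0,0.09,0]]

```text
time_s: 7.85
ee_pos: [0.5558, 0.3092, 0.1071]
tool_rot: [0.107, 0.994, -0.002, -0.003]
contact_force: [-0.5, -0.3, -0.2]
finger_gap: 0.999
grasp_force: 0.0
```

Run:
```python
from h import *
print(togo((.5583,.3106,.0885),np.radians(77.8)))
```

```text
(array([-0.0022,  0.002 ,  0.0186]), np.float64(-0.0023), np.float64(-0.921))
```

Emit:
tcp_steps:
  plan:
    - [[1,-0.001,0.001,0.01,0],[1,-0.001,0.001,0.017,0],[1,-0.001,0.001,0.018,0],[0,-0.001,0.001,0.018,0],[0,-0.001,0.001,0.018,0],[0,-0.001,0.001,0.018,0],[0,-0.001,0.001,0.018,0],[0,-0.001,0.001,0.018,0],[0,-0.001,0.001,0.018,0],[0,-0.001,0.001,0.018,0]]

```text
time_s: 8.68
ee_pos: [0.5588, 0.3116, 0.0929]
tool_rot: [0.106, 0.994, 0.0, 0.001]
contact_force: [-0.6, -0.1, 5.3]
finger_gap: 0.557
grasp_force: 41.1
```

Emit:
tcp_steps:
  plan:
    - [[0,0,0,-0.03,0],[0,0,0,-0.07,0],[0,0,0,-0.11,0],[0,0,0,-0.12,0],[0,0,0,-0.12,0],[0,0,0,-0.12,0]]

```text
time_s: 9.18
ee_pos: [0.5581, 0.3113, 0.2113]
tool_rot: [0.106, 0.994, -0.0, -0.0]
contact_force: [-0.4, 0.4, -3.1]
finger_gap: 0.562
grasp_force: 42.6
```

Run:
```python
from h import *
print(togo((.5426,.0541,.205),np.radians(5.8)))
```

```text
(array([-0.0392, -0.2546,  0.0064]), np.float64(1.2568), np.float64(-0.922))
```

Emit:
tcp_steps:
  plan:
    - [[0,-0.004,-0.022,0.004,0.11],[0,-0.008,-0.044,0.004,0.22],[0,-0.011,-0.068,0.004,0.34],[0,-0.014,-0.092,0.004,0.46],[0,-0.018,-0.116,0.004,0.58],[0,-0.022,-0.14,0.004,0.7],[0,-0.025,-0.165,0.004,0.82],[0,-0.029,-0.19,0.004,0.94],[0,-0.033,-0.215,0.004,1.06],[0,-0.037,-0.24,0.004,1.18],[0,-0.039,-0.2546,0.004,1.257],[0,-0.039,-0.2546,0.004,1.257]]

```text
time_s: 10.18
ee_pos: [0.5415, 0.0519, 0.2056]
tool_rot: [0.673, 0.74, -0.002, -0.001]
contact_force: [-0.1, 0.5, -2.0]
finger_gap: 0.56
grasp_force: 42.5
```

Emit:
tcp_steps:
  plan:
    - [[0,0,0,0.02,0],[0,0,0,0.04,0],[0,0,0,0.055,0],[0,0,0,0.06,0],[0,0,0,0.06,0],[0,0,0,0.06,0]]

```text
time_s: 10.68
ee_pos: [0.5426, 0.0547, 0.1477]
tool_rot: [0.67, 0.742, -0.0, -0.0]
contact_force: [0.3, -0.2, -2.3]
finger_gap: 0.562
grasp_force: 42.5
```

Run:
```python
from h import *
print(togo((.5426,.0541,.0889),np.radians(5.8)))
I=camrig.camera("top");J=camrig.camera("scene");cv2.imwrite("pics/s3.png",J[:,:,::-1])
cv2.imwrite("pics/p3.png",cv2.resize(J[180:275,255:365],None,fx=6,fy=6,interpolation=cv2.INTER_CUBIC)[:,:,::-1])
```

```text
(array([-0.0006, -0.    ,  0.0588]), np.float64(0.0009), np.float64(-0.087))
```

View pics/p3.png

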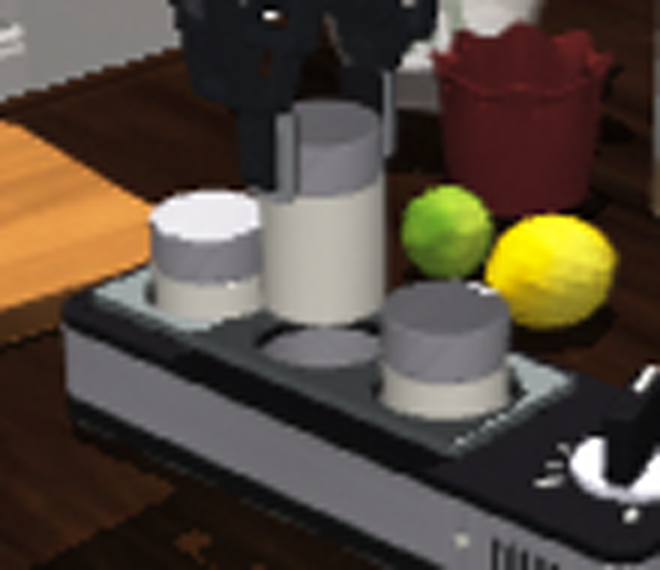

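The first pot stands upright in the right well. The second hangs at x = 262–386, centred over the middle well whose rim starts at x = 256. I'll lower it.

Emit:
tcp_steps:
  plan:
    - [[0,0,0,0.01,0],[0,0,0,0.018,0],[0,0,0,0.024,0],[0,0,0,0.03,0],[0,0,0,0.036,0],[0,0,0,0.041,0],[0,0,0,0.046,0],[0,0,0,0.05,0],[0,0,0,0.053,0],[0,0,0,0.055,0],[0,0,0,0.055,0]]

```text
time_s: 11.7
ee_pos: [0.5427, 0.0543, 0.0927]
tool_rot: [0.671, 0.742, -0.0, -0.0]
contact_force: [-0.2, -0.2, -1.0]
finger_gap: 0.567
grasp_force: 42.5
```

Emit:
tcp_steps:
  plan:
    - [[0,0,0,0.001,0],[0,0,0,0.002,0],[0,0,0,0.003,0],[0,0,0,0.0035,0],[0,0,0,0.0035,0]]

```text
time_s: 12.12
ee_pos: [0.5428, 0.0543, 0.0895]
tool_rot: [0.671, 0.742, 0.0, 0.0]
contact_force: [0.5, -0.1, -1.1]
finger_gap: 0.563
grasp_force: 42.6
```

Emit:
tcp_steps:
  plan:
    - [[0,0,0,0.0005,0],[0,0,0,0.001,0],[0,0,0,0.0015,0],[0,0,0,0.0015,0]]

```text
time_s: 12.45
ee_pos: [0.543, 0.0543, 0.0893]
tool_rot: [0.67, 0.742, 0.0, 0.0]
contact_force: [-5.3, 0.4, 14.8]
finger_gap: 0.562
grasp_force: 44.0
```

Emit:
tcp_steps:
  plan:
    - [[0.62,0,0,0,0],[0.7,0,0,0,0],[0.85,0,0,0,0],[0.85,0,0,0,0],[0.85,0,0,-0.01,0],[0.85,0,0,-0.04,0],[0.85,0,0,-0.08,0],[0.85,0,0,-0.115,0],[0.85,0,0,-0.115,0],[0.85,0,0,-0.115,0]]

```text
time_s: 13.28
ee_pos: [0.5436, 0.0543, 0.2054]
tool_rot: [0.67, 0.742, 0.001, 0.002]
contact_force: [1.1, -0.7, -1.0]
finger_gap: 0.852
grasp_force: 0.0
```

Run:
```python
from h import *
print(togo((.3997,-.3356,.2),np.radians(89.6)))
```

```text
(array([-0.3734, -0.1825,  0.0047]), np.float64(-1.4627), np.float64(-0.087))
```

Emit:
tcp_steps:
  plan:
    - [[0.85,-0.03,-0.015,0,-0.12],[0.85,-0.06,-0.03,0,-0.24],[0.85,-0.09,-0.045,0,-0.36],[0.85,-0.12,-0.06,0,-0.48],[0.85,-0.155,-0.075,0,-0.6],[0.7,-0.19,-0.093,0,-0.72],[0.7,-0.22,-0.108,0,-0.84],[0.6,-0.25,-0.122,0,-0.96],[0.6,-0.28,-0.137,0,-1.08],[0.6,-0.31,-0.152,0,-1.2],[0.6,-0.345,-0.17,0,-1.32],[0.6,-0.3734,-0.1825,0.005,-1.44]]

```text
time_s: 14.28
ee_pos: [0.3978, -0.3364, 0.1977]
tool_rot: [0.037, 0.999, 0.0, -0.0]
contact_force: [0.8, 0.1, 0.0]
finger_gap: 0.6
grasp_force: 0.0
```

Emit:
tcp_steps:
  plan:
    - [[0.6,0,0,0.01,-0.023],[0.6,0,0,0.04,-0.023],[0.6,0,0,0.06,-0.023],[0.6,0,0,0.06,-0.023],[0.6,0,0,0.06,-0.023]]

```text
time_s: 14.7
ee_pos: [0.3986, -0.3341, 0.1371]
tool_rot: [0.028, 1.0, 0.001, -0.001]
contact_force: [-0.0, 0.0, 1.0]
finger_gap: 0.6
grasp_force: 0.0
```

Run:
```python
from h import *
print(togo((.3997,-.3356,.072),np.radians(89.6)))
J=camrig.camera("scene");cv2.imwrite("pics/p4.png",cv2.resize(J[260:420,320:480],None,fx=3.5,fy=3.5,interpolation=cv2.INTER_CUBIC)[:,:,::-1])
```

```text
(array([-0.0013, -0.0015,  0.0651]), np.float64(-0.0489), np.float64(-2.302))
```

View pics/p4.png

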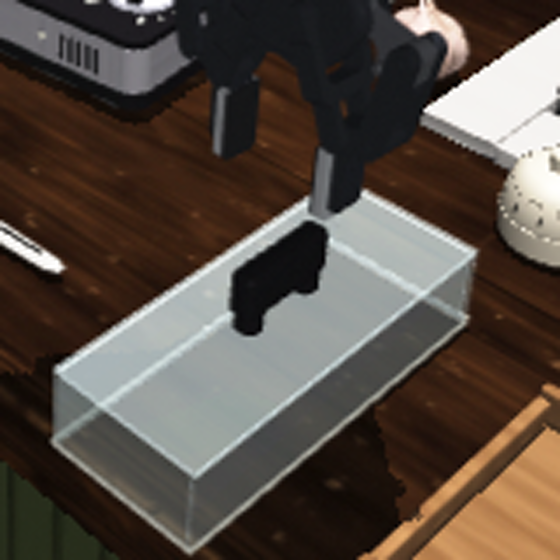

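The fingers stand either side of the bar handle, crop (235–325, 225–330), and above it. I'll descend, correct the yaw and grip.

Emit:
tcp_steps:
  plan:
    - [[0.6,0,-0.001,0.02,-0.049],[0.6,0,-0.001,0.045,-0.049],[0.6,0,-0.001,0.06,-0.049],[0.6,0,-0.001,0.0645,-0.049],[0.6,0,-0.001,0.0645,-0.049],[0.6,0,-0.001,0.0645,-0.049]]

```text
time_s: 15.25
ee_pos: [0.3997, -0.3363, 0.0749]
tool_rot: [0.003, 1.0, -0.001, 0.001]
contact_force: [0.2, -1.1, -0.1]
finger_gap: 0.604
grasp_force: 0.0
```

Emit:
tcp_steps:
  plan:
    - [[0,0,0,0,0],[0,0,0,0,0],[0,0,0,0,0],[0,0,0,0,0],[0,0,0,0,0],[0,0,0,0,0],[0,0,0,0,0]]
  force: 50

```text
time_s: 15.83
ee_pos: [0.3994, -0.3362, 0.0746]
tool_rot: [0.003, 1.0, -0.001, 0.001]
contact_force: [-0.6, 1.1, 6.1]
finger_gap: 0.156
grasp_force: 49.7
```

```bash
python3 - <<'E'
from h import *
print(togo((.3997,-.3356,.072),np.radians(89.6)))
E
```

```text
(array([-0.0003,  0.0006,  0.0026]), np.float64(0.0004), np.float64(-2.353))
```

Emit:
tcp_steps:
  plan:
    - [[0,0,0,-0.02,0],[0,0,0,-0.05,0],[0,0,0,-0.09,0],[0,0,0,-0.13,0],[0,0,0,-0.13,0],[0,0,0,-0.13,0]]

```text
time_s: 16.33
ee_pos: [0.3996, -0.3364, 0.2056]
tool_rot: [0.003, 1.0, -0.002, 0.002]
contact_force: [-0.1, 0.2, -3.6]
finger_gap: 0.157
grasp_force: 49.3
```

Run:
```python
from h import *
print(togo((.5428,.0543,.205),np.radians(5.8)))
```

```text
(array([-1.406e-01,  3.917e-01, -2.000e-04]), np.float64(1.4629), np.float64(-2.353))
```

Emit:
tcp_steps:
  plan:
    - [[0,-0.005,0.015,0,0.06],[0,-0.012,0.035,0,0.15],[0,-0.022,0.06,0,0.24],[0,-0.03,0.085,0,0.33],[0,-0.04,0.11,0,0.42],[0,-0.049,0.135,0,0.52],[0,-0.058,0.16,0,0.62],[0,-0.067,0.185,0,0.72],[0,-0.075,0.21,0,0.82],[0,-0.085,0.235,0,0.92],[0,-0.094,0.26,0,1.02],[0,-0.103,0.285,0,1.12]]

```text
time_s: 17.33
ee_pos: [0.5034, -0.0501, 0.2018]
tool_rot: [0.536, 0.844, -0.001, -0.001]
contact_force: [0.1, -0.4, -1.4]
finger_gap: 0.155
grasp_force: 49.3
```

Run:
```python
from h import *
print(togo((.5428,.0543,.205),np.radians(5.8)))
```

```text
(array([ 0.0777,  0.0801, -0.0032]), np.float64(0.3379), np.float64(-0.63))
```

Emit:
tcp_steps:
  plan:
    - [[0,0.018,0.018,0,0.08],[0,0.036,0.037,0,0.16],[0,0.054,0.056,0,0.24],[0,0.068,0.07,0,0.3],[0,0.077,0.08,0,0.338],[0,0.077,0.08,0,0.338],[0,0.077,0.08,0,0.338]]

```text
time_s: 17.92
ee_pos: [0.5424, 0.0526, 0.202]
tool_rot: [0.668, 0.744, -0.001, -0.001]
contact_force: [-0.3, -1.2, -1.7]
finger_gap: 0.153
grasp_force: 49.2
```

Run:
```python
from h import *
print(togo((.5428,.0543,.205),np.radians(5.8)))
I=camrig.camera("top");J=camrig.camera("scene")
cv2.imwrite("pics/t5.png",I[:,:,::-1]);cv2.imwrite("pics/s5.png",J[:,:,::-1])
```

```text
(array([ 0.0017,  0.0006, -0.003 ]), np.float64(0.007), np.float64(-0.097))
```

Emit:
tcp_steps:
  plan:
    - [[0,0.0012,0.0005,0.01,0.005],[0,0.0012,0.0005,0.025,0.005],[0,0.0012,0.0005,0.04,0.005],[0,0.0012,0.0005,0.05,0.005],[0,0.0012,0.0005,0.056,0.005],[0,0.0012,0.0005,0.059,0.005],[0,0.0012,0.0005,0.059,0.005],[0,0.0012,0.0005,0.059,0.005]]

```text
time_s: 18.68
ee_pos: [0.5438, 0.0535, 0.145]
tool_rot: [0.671, 0.742, 0.0, 0.0]
contact_force: [-0.1, -0.0, -0.9]
finger_gap: 0.159
grasp_force: 49.3
```

Run:
```python
from h import *
print(togo((.5428,.0543,.1306),np.radians(5.8)))
cv2.imwrite("pics/t6.png",camrig.camera("top")[:,:,::-1]);cv2.imwrite("pics/s6.png",camrig.camera("scene")[:,:,::-1])
```

```text
(array([ 0.0009, -0.0009,  0.0144]), np.float64(-0.0003), np.float64(-0.088))
```

Emit:
tcp_steps:
  plan:
    - [[0,0.0008,-0.0009,0.002,0],[0,0.0008,-0.0009,0.004,0],[0,0.0008,-0.0009,0.006,0],[0,0.0008,-0.0009,0.008,0],[0,0.0008,-0.0009,0.009,0],[0,0.0008,-0.0009,0.01,0],[0,0.0008,-0.0009,0.011,0],[0,0.0008,-0.0009,0.011,0]]

```text
time_s: 19.45
ee_pos: [0.5425, 0.0543, 0.1334]
tool_rot: [0.671, 0.742, -0.0, -0.0]
contact_force: [0.0, -1.2, -1.5]
finger_gap: 0.156
grasp_force: 49.3
```

Run:
```python
from h import *
print(togo((.5428,.0543,.1306),np.radians(5.8)))
```

```text
(array([-0.    ,  0.0003,  0.0028]), np.float64(-0.0002), np.float64(-0.087))
```

Emit:
tcp_steps:
  plan:
    - [[0,0,0,0.001,0],[0,0,0,0.002,0],[0,0,0,0.003,0],[0,0,0,0.0038,0],[0,0,0,0.0038,0]]

```text
time_s: 19.87
ee_pos: [0.5426, 0.0543, 0.1305]
tool_rot: [0.67, 0.742, 0.0, 0.0]
contact_force: [-4.0, 0.1, 8.2]
finger_gap: 0.151
grasp_force: 50.7
```

Emit:
tcp_steps:
  plan:
    - [[0.3,0,0,0,0],[0.5,0,0,0,0],[0.6,0,0,0,0],[0.6,0,0,0,0],[0.6,0,0,-0.01,0],[0.6,0,0,-0.04,0],[0.6,0,0,-0.075,0],[0.6,0,0,-0.075,0],[0.6,0,0,-0.075,0]]

```text
time_s: 20.62
ee_pos: [0.5435, 0.0543, 0.2072]
tool_rot: [0.67, 0.742, 0.001, 0.002]
contact_force: [-0.8, -0.1, -1.4]
finger_gap: 0.604
grasp_force: 0.0
```

Run:
```python
from h import *
I=camrig.camera("top")[:,:,::-1];J=camrig.camera("scene")[:,:,::-1];cv2.imwrite("pics/t7.png",I);cv2.imwrite("pics/s7.png",J)
O=np.array([.5428,.0543]);y=np.array([-.1009,.9949]);D=O-.156*y;print("dial axis",D)
for z in(.061,.09):print(z,proj("top",(*D,z)),proj("scene",(*D,z)))
# bar: dark pixels inside the white disc, top view
b=(330,228,362,262);f=8
U=cv2.cvtColor(cv2.resize(I[b[1]:b[3],b[0]:b[2]],None,fx=f,fy=f,interpolation=cv2.INTER_CUBIC),cv2.COLOR_BGR2GRAY)
c=(proj("top",(*D,.075))-b[:2]+.5)*f-.5
m=np.zeros_like(U);cv2.circle(m,tuple(c.astype(int)),int(11*f),255,-1)
d=cv2.bitwise_and(cv2.inRange(U,0,75),m);w=cv2.bitwise_and(cv2.inRange(U,170,255),m)
ks=[k for k in cv2.findContours(d,cv2.RETR_LIST,2)[0] if cv2.contourArea(k)>300]
for k in ks:print("dark",cv2.contourArea(k),cv2.minAreaRect(k))
cc,st,ctr=cv2.connectedComponentsWithStats(w)[1:]
print("white",st.tolist(),ctr.round(1).tolist(),"centre",c)
S=np.zeros((600,800,3),np.uint8);A=cv2.resize(I[220:275,320:370],(400,440),interpolation=cv2.INTER_CUBIC);S[:440,:400]=A
B=cv2.resize(J[190:310,255:395],(392,336),interpolation=cv2.INTER_CUBIC);S[:336,405:797]=B
cv2.imwrite("pics/p7.png",S[:450])
```

```text
dial axis [ 0.5585404 -0.1009044]
0.061 [345.0753279  245.37490475] [360.22278506 256.32057638]
0.09 [345.87105853 242.54886873] [360.70932888 244.80033384]
dark 2163.5 ((123.47476959228516, 122.66743469238281), (157.26568603515625, 42.05942916870117), 61.69924545288086)
white [[0, 0, 256, 272, 58347], [145, 46, 8, 12, 66], [96, 53, 35, 61, 866], [179, 65, 13, 14, 112], [131, 68, 66, 123, 3781], [48, 87, 92, 129, 6460]] [[129.5, 134.8], [148.6, 51.5], [112.7, 83.3], [184.3, 72.0], [169.8, 122.1], [85.9, 158.3]] centre [127.13862377 131.71688696]
```

View pics/p7.png

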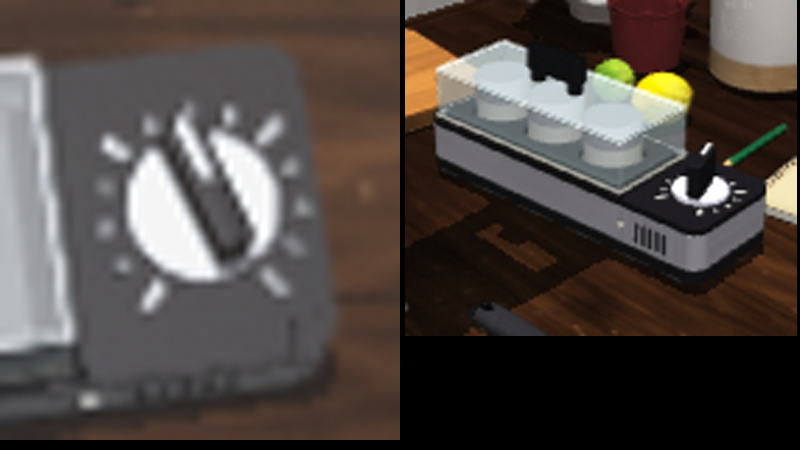

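The cover sits fully down over the three pots. The dial centre is at crop (203,207) and the pointer runs from (207,175) to (185,125). The 8-hour mark is at about (272,128), 0 at (153,295), 4 at (115,148) and 12 at (275,282).

Run:
```python
from h import *
px=lambda x,y:(320+(x+.5)/8-.5,220+(y+.5)/8-.5)
g=lambda p,z:on("top",*px(*p),z)[:2]
M={0:(153,295),4:(115,148),8:(272,128),12:(275,282)}
W={k:g(v,.056) for k,v in M.items()}
D=np.array([.5585,-.1009])
for k,w in W.items():e=w-D;print(k,np.linalg.norm(e).round(4),np.degrees(np.arctan2(e[1],e[0])).round(1),"expect",5.8+144-24*k)
# marks 0,4,8,12 equidistant from axis: circle centre
from scipy.optimize import least_squares
P=np.array(list(W.values()));print("axis from marks",least_squares(lambda c:np.linalg.norm(P-c,axis=1)-.031,D).x.round(4),"disc",g((203,207),.061).round(4))
a=g((185,125),.09)-g((207,175),.09);th=np.degrees(np.arctan2(a[1],a[0]));print("pointer",th)
print(togo((*D,.15),np.radians(th-90)),togo((*D,.084),np.radians(th-90)))
```

```text
0 0.0304 148.3 expect 149.8
4 0.0329 52.5 expect 53.80000000000001
8 0.0335 -40.8 expect -42.19999999999999
12 0.0308 -137.2 expect -138.2
axis from marks [ 0.5601 -0.1011] disc [ 0.5584 -0.1006]
pointer 21.260134610330432
(array([-0.156 ,  0.0006,  0.0546]), np.float64(1.3008), np.float64(-0.087)) (array([-0.156 ,  0.0006,  0.1206]), np.float64(1.3008), np.float64(-0.087))
```

Emit:
tcp_steps:
  plan:
    - [[0.45,-0.015,0,0,0.12],[0.45,-0.03,0,0,0.24],[0.45,-0.045,0,0,0.36],[0.45,-0.06,0,0,0.48],[0.45,-0.075,0,0,0.6],[0.45,-0.09,0,0,0.72],[0.45,-0.105,0,0,0.84],[0.45,-0.12,0,0,0.96],[0.45,-0.135,0,0,1.08],[0.45,-0.15,0.0006,0,1.2],[0.45,-0.156,0.0006,0,1.3],[0.45,-0.156,0.0006,0,1.3]]

```text
time_s: 21.72
ee_pos: [0.5584, -0.1019, 0.2036]
tool_rot: [0.983, 0.182, -0.001, -0.0]
contact_force: [0.6, 1.1, -0.4]
finger_gap: 0.451
grasp_force: 0.0
```

Emit:
tcp_steps:
  plan:
    - [[0.45,0,0,0.03,0],[0.45,0,0,0.06,0],[0.45,0,0,0.07,0],[0.45,0,0,0.07,0],[0.45,0,0,0.07,0]]

```text
time_s: 22.13
ee_pos: [0.5589, -0.1005, 0.135]
tool_rot: [0.983, 0.186, -0.0, -0.0]
contact_force: [0.8, -1.0, 0.2]
finger_gap: 0.45
grasp_force: 0.0
```

Run:
```python
from h import *
print(togo((.559,-.101,.0845),np.radians(21.3-90)))
```

```text
(array([-0.0001,  0.0005,  0.0505]), np.float64(0.002), np.float64(0.937))
```

Emit:
tcp_steps:
  plan:
    - [[0.45,0,0,0.02,0],[0.45,0,0,0.035,0],[0.45,0,0,0.045,0],[0.45,0,0,0.049,0],[0.45,0,0,0.05,0],[0.45,0,0,0.05,0],[0.45,0,0,0.05,0]]
  force: 30

```text
time_s: 22.72
ee_pos: [0.5594, -0.101, 0.0858]
tool_rot: [0.983, 0.185, 0.001, 0.0]
contact_force: [-0.6, 0.2, 0.7]
finger_gap: 0.449
grasp_force: 0.0
```

Emit:
tcp_steps:
  plan:
    - [[0,0,0,0,0],[0,0,0,0,0],[0,0,0,0,0],[0,0,0,0,0],[0,0,0,0,0],[0,0,0,0,0]]
  force: 30

```text
time_s: 23.22
ee_pos: [0.5591, -0.1004, 0.0855]
tool_rot: [0.983, 0.185, 0.0, -0.0]
contact_force: [-1.0, 3.7, 6.3]
finger_gap: 0.133
grasp_force: 31.1
```

Run:
```python
from h import *
print(togo((.559,-.101,.0845),np.radians(-42.2-90)), telemetry.read_state()["moment"])
```

```text
(array([-0.0003,  0.0005,  0.001 ]), np.float64(1.1084), np.float64(0.938)) [0.7575854  0.18710087 0.03096512]
```

Emit:
tcp_steps:
  plan:
    - [[0,0,0,0,0.1],[0,0,0,0,0.2],[0,0,0,0,0.3],[0,0,0,0,0.4],[0,0,0,0,0.5],[0,0,0,0,0.6],[0,0,0,0,0.7],[0,0,0,0,0.8],[0,0,0,0,0.9],[0,0,0,0,1.0],[0,0,0,0,1.07],[0,0,0,0,1.108]]

```text
time_s: 24.22
ee_pos: [0.5593, -0.099, 0.0855]
tool_rot: [0.932, -0.362, 0.0, -0.001]
contact_force: [1.3, 15.8, 6.5]
finger_gap: 0.132
grasp_force: 31.2
```

Emit:
tcp_steps:
  plan:
    - [[0,0,0,0,0],[0,0,0,0,0],[0,0,0,0,0]]

```text
time_s: 24.47
ee_pos: [0.5593, -0.099, 0.0855]
tool_rot: [0.933, -0.36, -0.0, -0.001]
contact_force: [1.2, 14.5, 5.3]
finger_gap: 0.137
grasp_force: 31.2
```

Run:
```python
from h import *
print(togo((.559,-.101,.0845),np.radians(-42.2-90)), telemetry.read_state()["moment"])
```

```text
(array([0.0011, 0.0017, 0.001 ]), np.float64(0.0001), np.float64(2.046)) [ 2.53164724 -0.15249108 -0.02909684]
```

Emit:
tcp_steps:
  plan:
    - [[0.2,0,0,0,0],[0.3,0,0,0,0],[0.4,0,0,0,0],[0.4,0,0,0,0],[0.4,0,0,-0.02,0],[0.4,0,0,-0.05,0],[0.4,0,0,-0.09,0],[0.4,0,0,-0.13,0],[0.4,0,0,-0.17,0],[0.4,0,0,-0.2,0]]

```text
time_s: 25.3
ee_pos: [0.559, -0.1012, 0.2883]
tool_rot: [0.933, -0.36, 0.001, -0.0]
contact_force: [0.1, 0.9, 0.0]
finger_gap: 0.4
grasp_force: 0.0
```

Emit:
tcp_steps:
  plan:
    - [[0.4,0.01,0.03,-0.02,0],[0.4,0.02,0.06,-0.02,0],[0.4,0.03,0.09,-0.02,0],[0.4,0.04,0.12,-0.02,0],[0.4,0.05,0.15,-0.02,0],[0.4,0.05,0.15,-0.02,0]]

```text
time_s: 25.8
ee_pos: [0.4932, -0.2497, 0.3048]
tool_rot: [0.932, -0.362, -0.0, 0.001]
contact_force: [-0.6, -0.5, 0.1]
finger_gap: 0.399
grasp_force: 0.0
```

Run:
```python
from h import *
I=camrig.camera("top")[:,:,::-1];J=camrig.camera("scene")[:,:,::-1];cv2.imwrite("pics/t8.png",I);cv2.imwrite("pics/s8.png",J)
I0=cv2.imread("pics/t7.png");D=np.array([.559,-.101]);b=(320,220,370,275);f=8
# polar sample of the pointer line (bar top, z=.09) and, for check, the state before
def prof(I,off,z=.09):
    G=cv2.cvtColor(I,cv2.COLOR_BGR2GRAY).astype(np.float32);th=np.radians(np.arange(-180,180,2))
    q=np.array([[proj("top",(*(D+off+r*np.array([np.cos(t),np.sin(t)])),z)) for r in(.010,.013,.016,.019)] for t in th]).astype(np.float32)
    return np.degrees(th),cv2.remap(G,q[...,0],q[...,1],cv2.INTER_CUBIC).mean(1)
for n,K in(("before",I0),("after",I)):
    t,v=prof(K,np.zeros(2));print(n,[(int(a),int(c)) for a,c in zip(t,v) if (abs(a-21)<26 if n=="before" else abs(a+42)<30)])
d=cv2.absdiff(cv2.cvtColor(I0,6),cv2.cvtColor(I,6))
m=cv2.inRange(d,40,255)
for k in cv2.findContours(m,0,2)[0]:
    if cv2.contourArea(k)>15:print(cv2.boundingRect(k),cv2.contourArea(k))
print(telemetry.read_state()["ee_pos"])
# ascii of dial
print("\n".join(" ".join(f"{x:3d}" for x in r) for r in cv2.cvtColor(I,6)[230:262,330:362]))
```

```text
before [(-4, 129), (-2, 118), (0, 107), (2, 98), (4, 90), (6, 90), (8, 94), (10, 104), (12, 121), (14, 145), (16, 167), (18, 190), (20, 212), (22, 232), (24, 244), (26, 245), (28, 234), (29, 212), (32, 183), (34, 152), (36, 128), (38, 109), (40, 96), (42, 86), (44, 77), (46, 70)]
after [(-70, 74), (-68, 72), (-66, 70), (-64, 70), (-62, 69), (-59, 71), (-58, 76), (-56, 86), (-54, 99), (-52, 116), (-50, 136), (-48, 156), (-46, 175), (-44, 190), (-42, 202), (-40, 208), (-38, 208), (-36, 201), (-34, 184), (-32, 162), (-29, 136), (-28, 116), (-26, 101), (-24, 95), (-22, 98), (-20, 107), (-18, 116), (-16, 124), (-14, 128)]
(158, 468, 20, 12) 120.0
(326, 449, 19, 31) 233.5
(260, 416, 39, 64) 266.5
(324, 410, 21, 23) 127.0
(292, 395, 23, 10) 79.5
(32, 359, 214, 121) 10885.0
(214, 352, 101, 43) 2
[... 3648 characters left out ...]
  92  91  90  90  91  90  90 151 153 108  88  89  88  88  80
 94  94  94  93  94  93  93 110 222 192 117  93  91  91  92  92  90  91  91  90  90  91  90  90  90  90  90  89  89  88  89  79
 91  93  93  94  93  92  93 124 190 130  92  92  91  92  91  91  91  90  91  91  91  90  91  89  90  88  90  89  89  86  88  87
 86  93  94  93  93  93  91  93  92  93  92  91  92  90  91  91  92  90  91  90  92  91  90  91  90  89  82  86  90  83  87  87
 86  94  93  94  93  92  93  92  94  92  92  91  91  92  91  91  91  92  91  90  91  92  90  90  89  90  70  84  89  89  88  86
 86  94  92  93  93  93  92  93  92  92  92  92  92  92  91  91  91  91  90  91  90  90  91  90  89  89  74  85  89  89  90  82
```

Create ang.py:
```python
from h import *
import sys
I=cv2.cvtColor(cv2.imread(sys.argv[1]),6).astype(float)
def fit(P):
    vx,vy,_,_=cv2.fitLine(np.array(P,np.float32)[:,:2],cv2.DIST_HUBER,0,1e-4,1e-4).ravel();return np.degrees(np.arctan(vy/vx)).round(2)
E=[]
for v in range(237,248):           # white disc -> dark bar, left edge of bar top
    r=I[v,330:362];k=[j for j in range(4,24) if r[j]>=165>r[j+1]][0]
    E.append(on("top",330+k+(r[k]-165)/(r[k]-r[k+1]),v,.09))
print("edge",fit(E))
L=[]
for v in range(237,243):           # pointer line centroid beyond the edge
    r=I[v,330:362];k=[j for j in range(4,24) if r[j]>=165>r[j+1]][0]
    m=k+1+int(np.argmin(r[k+1:k+4]));w=np.clip(r[m:m+6]-100,0,None);L.append(on("top",330+(w*np.arange(m,m+6)).sum()/w.sum(),v,.09))
print("line",fit(L),[p[:2].round(4).tolist() for p in L])
# deck marks: brightness centroids about the expected spots (z=.056)
c=np.array([.559,-.101])
for h in range(13):
    t=np.radians(149.8-24*h);u,v=proj("top",(*(c+.031*np.array([np.cos(t),np.sin(t)])),.056))
    y,x=np.mgrid[int(v)-2:int(v)+4,int(u)-2:int(u)+4];w=np.clip(I[y,x]-105,0,None);w[(x-345.1)**2+(y-245.4)**2<10.6**2]=0
    q=on("top",(w*x).sum()/w.sum(),(w*y).sum()/w.sum(),.056)[:2]-c;print(h,np.degrees(np.arctan2(q[1],q[0])).round(1),np.degrees(t).round(1),np.linalg.norm(q).round(4))
```

```bash
python3 ang.py pics/t8.png
```

```text
edge -46.32
line 87.54 [[0.5718, -0.1132], [0.5698, -0.0888], [0.5674, -0.0875], [0.5647, -0.1045], [0.5623, -0.1035], [0.5599, -0.1021]]
0 148.8 149.8 0.031
1 124.2 125.8 0.0301
2 100.3 101.8 0.0304
3 75.8 77.8 0.0306
4 53.4 53.8 0.0326
5 31.2 29.8 0.0302
6 6.1 5.8 0.0303
7 -21.2 -18.2 0.0293
8 -40.5 -42.2 0.0319
9 -65.2 -66.2 0.0292
10 -90.3 -90.2 0.0301
11 -114.2 -114.2 0.0293
12 -138.3 -138.2 0.0308
```

```bash
sed -i 's/range(4,24) if r\[j\]>=165>r\[j+1\]/range(7,24) if r[j]>=165>r[j+1] and r[j-1]>200/' ang.py; sed -i 's/^print("edge",fit(E))/print("edge",fit(E),fit(E[2:]),[p[:2].round(4).tolist() for p in E])/' ang.py; python3 ang.py pics/t8.png | head -2
```

```text
edge -42.25 -42.15 [[0.572, -0.1036], [0.5696, -0.1029], [0.5672, -0.1005], [0.5648, -0.0981], [0.5624, -0.0965], [0.56, -0.0941], [0.5576, -0.0924], [0.5552, -0.0899], [0.5529, -0.0874], [0.5505, -0.0851], [0.5481, -0.0835]]
line -42.87 [[0.5718, -0.1132], [0.5694, -0.1096], [0.567, -0.1076], [0.5647, -0.1045], [0.5623, -0.1035], [0.5599, -0.1021]]
```

```bash
python3 -c "
from bench import bot, camrig, telemetry
print(bot.job_done())"
```

```text
the job is handed in; nothing more can be done
None
```

I handed the job in at about 26 s: both pots stand upright in the middle and right wells, the cover is fully down, and the dial measures within about 1° of the eight-hour mark. I made no separate check that the bystander items had not moved.

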